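# Snap the cap onto a jar in the bench press and keep it pressed

### The arm

A 6-joint arm with a two-finger parallel gripper is mounted at the origin on a cart in front of the work surface, level with it; the furniture and walls round the work are solid. World frame = base frame: x ahead of the robot, y to its left, z up, the work surface at z = 0. Lengths are in m, angles in rad, forces in N, time in s.
With the tool pointing down it reaches from about 0.325 to 0.9 m from the base axis. Payload 3.5 kg.
Tool frame: the origin (TCP) lies on the centre line of the jaws, within the pads' length; the fingertips stand 25 mm ahead of it and the grasp point (between the pads) lies 6 mm ahead of it (r.tip_extent is the distance from the TCP to the fingertips, in m); z points along the fingers, y is the line along which they close (so a half turn about z gives the same grasp; the last joint's range is limited). The gripper opens to 85 mm and grips with 20 to 120 N. Pads are 22 mm wide; open, the fingers measure 114 mm over their backs; the gripper's body (76 mm by 85 mm) begins 54 mm behind the grasp point. The pads swing forward as they close: fully open they stand 13 mm farther back than shut.
Start: joints at [1.245, 0.276, -0.026, 1.268, 0, 1.467], TCP at [0.138, 0.61, 0.256] pointing down, gripper open.
Joint ranges: [-3.12, 3.12], [-0.85, 1.88], [-1.08, 1.24], [-1.95, 2.15], [-1.57, 1.53], [-3.14, 3.14]. Speed limits (rad/s): [2.57, 2.57, 3.14, 3.14, 3.14, 3.14].

### API

Orientations are given as a unit quaternion [w, x, y, z].
In Python, from rig import r gives the robot as it stands.
- The arm moves only by the tool drive_tool, never from a script. Its argument "targets" is a list of rows, each an object with "linear": the shift along the tool's x, y, z in cm, a list of three; "rotation": the turn, a rotation vector about the tool's x, y, z in rad, a list of three; "hand": the finger opening in cm, from 0 to 8.54. A call has exactly 8 rows; each row is the pose to reach, as a shift and turn from the pose commanded when the call began, along the tool's axes at that moment; what a row does not reach only later rows make up. A row lasts 1/8 s, in which the tool goes at most 62.5 mm and 10.7 degrees, less where a joint would pass 70% of its speed; a pose out of reach is approached as far as the arm can. A call with a gripper value outside its range is refused whole. The fingers move at their own pace and stop on an object; "newtons" is the grip in N (left out, the last holds). Time passes only in rows, so rows that repeat a pose let the fingers close, or fill a call up. It gives the time, the measured TCP pose, the force, the opening and the grip force at its end, in the units of the state.
- r.observe(): the state, without advancing time (a new reading comes with each control period).
- r.camera(name): name is "scene" or "top"; returns the picture (420x560x3 uint8, blue, green, red); there is no depth.
- r.camera_info(name): a dict with "fx", "fy", "cx", "cy" (pixels), "pose" (4x4, takes a point from camera to world coordinates). Camera axes: x right, y down, z forward; pixel columns grow to the right and rows downward; lengths in m; the calibration is good to about 2 mm. A picture is of the moment at which its call begins. camera_info takes no time and is no camera call.
- r.finish_job(): hands the job in; it is judged then, once.
The state is a dict: "t": time; "joint_pos": joint angles; "joint_velocities": joint speeds; "joint_torque": joint torques, N m; "tool_pos": TCP position; "tool_rot": TCP orientation; "contact_force": force on the tool from outside, world axes, zero at the start; "ft_torque": the same for the moment, N m; "width": finger opening in m; "finger_force": force on a finger pad.
Only numpy, scipy, OpenCV 4.12 (cv2) and the standard library are available. Lean on these libraries where they do the work, as an engineer would, in place of code of your own. Each camera call takes 0.05 s, during which the arm holds its last target. There are 200 camera calls.

### The job

Slide the carriage with the amber jar along the worktop, without lifting it, until the middle of the jar's cap sits under the press's plunger. Then press the plunger's knob down so that the plunger (not the fingers) pushes the cap until it clicks fully home on the jar, and finish while still holding the knob pressed down firmly on the cap. Leave the other jars and the tumbler alone.

Things in the scene. Friction and masses are not known exactly. Their poses are not given: they have to be found in the camera images.
- carriage: loose wooden board, 80 x 230 x 14 mm, about 0.6 kg, flat on the worktop, with an amber glass jar (49 mm across) fixed in a steel ring nest at one end and an upright dark wooden grip block at the other. Origin: on the jar's axis, at worktop height. z up; +y runs along the board from jar to grip (board from y = -48 to +182 mm, x = -40 to +40 mm).
- carriage_grip (a point): centre of the top of the carriage's grip block, 150 mm from the jar's axis along the carriage's +y and 70 mm above the worktop. The block is 22 mm thick (carriage x), 46 mm long (carriage y) and stands 54 mm above the board, on a 58 x 34 x 4 mm plate.
- snap_cap: round aluminium snap cap, 38 mm across, 16 mm high, captive on the jar's neck, moves only up and down on it. Origin: centre of its underside, 76 mm above the carriage's origin at the start, 68 mm when home (8 mm lower, hard stop). Its resistance rises to about 8 N at 3 mm, drops to nothing at 4 mm, then it snaps down and stays home by itself.
- cap_top (a point): centre of the cap's top face (small dark dot); 92 mm above the worktop at the start, 84 mm when home.
- press: bench capping press fixed to the worktop: grey foot and steel column behind, grey arm reaching forward and carrying the upright plunger. Origin: on the worktop straight below the plunger's axis. The foot (100 mm wide) and column lie 70 to 135 mm from the axis on +x. The arm's guide sleeve (38 mm across) is 120 to 160 mm above the worktop; all open below.
- plunger: steel plunger of the press with a round black knob on top; slides straight down by up to 28 mm against a light return spring (about 1.5 N at the top, 3 N at the bottom) and comes back up by itself. Origin: centre of its lower face. The plunger weighs 0.15 kg.
- press_tip (a point): centre of the plunger's lower face, a rubber-faced disc 26 mm across; 104 mm above the worktop at rest, so 12 mm above the raised cap. It touches the home cap after 20 mm of travel.
- knob_top (a point): centre of the flat top of the plunger's black knob (44 mm across, 19 mm high); 213 mm above the worktop at rest; press it straight down from above.
- finished_jar: bystander: a loose amber jar of the same kind, already capped, 49 mm across, 70 mm high; origin under its centre. Leave alone.
- jar_olives: bystander: glass jar of olives with a dark lid, 71 mm across, 110 mm high; origin under its centre. Leave alone.
- tumbler: bystander: clear glass tumbler, 81 mm across, 91 mm high; origin under its centre. Leave alone.
Not all that is in view belongs to the job. Of the things that look like the press, the largest one is meant.

How it is judged:
By the outcome, as a careful person would: the job done as asked, in the order asked, and still so for the second after the job is handed in, while the arm keeps its last pose, push and grip.
It also fails if it takes over 64 s, if anything falls off the work surface, if the arm or the gripper's body presses on something with over 40 N, if the wrist force passes 120 N, or if a joint passes its speed limit or range.

## Working session

There is one attempt and no reset: what is moved stays moved. The work goes in short steps, Python scripts to look and compute and a tool call to move; the robot and the scene stay as the last step left them, time stands still between calls to the robot, and variables do not carry over. Pictures are saved under pics/ and viewed, at most 10 in all, crops included, and the job is handed in when it is done.

Besides the shell and the picture viewer there is one more tool, called after ">>>" in YAML: its name, and indented under it one key for each argument. drive_tool: Moves the arm, as the interface text tells. Its arguments: {"type":"object","properties":{"targets":{"type":"array","items":{"type":"object","properties":{"linear":{"type":"array","items":{"type":"number"}},"rotation":{"type":"array","items":{"type":"number"}},"hand":{"type":"number"}}}},"newtons":{"type":"number"}},"required":["targets"]}

```bash
mkdir -p pics; ls; python3 - <<'E'
from rig import r
import cv2,numpy as np
print(r.observe())
for n in("scene","top"):
    cv2.imwrite(f"pics/{n}0.png",r.camera(n)); i=r.camera_info(n); print(n,i['fx'],i['fy'],i['cx'],i['cy']);print(np.round(i['pose'],3))
E
```

```text
pics
{'t': 0.0, 'joint_pos': array([ 1.24462321e+00,  2.77148064e-01, -2.79425392e-02,  1.26799073e+00,
       -3.47095849e-05,  1.46735889e+00]), 'joint_velocities': array([ 0.00116986, -0.00118366,  0.00075989,  0.00015349, -0.00090148,
        0.00039776]), 'joint_torque': array([ 3.03117340e-03, -4.45509696e+01,  2.95203620e+01,  1.63778092e-02,
        8.96422853e-05, -1.92068995e-05]), 'tool_pos': array([0.13786177, 0.60883738, 0.25512124]), 'tool_rot': array([-2.26576274e-04,  1.11137674e-01,  9.93804363e-01, -1.11994284e-03]), 'contact_force': array([-0.80692944,  0.27276754, -0.10448786]), 'ft_torque': array([-0.0043074 , -0.0066257 ,  0.06160408]), 'finger_force': 0.0, 'width': 0.08560681632455369}
scene 393.8635067212377 393.8635067212377 277.7941325874282 211.35107781136014
[[ 0.618 -0.466  0.633 -0.357]
 [-0.786 -0.371  0.494 -0.758]
 [ 0.004 -0.803 -0.596  0.975]
 [ 0.     0.     0.     1.   ]]
top 381.3052204010597 381.3052204010597 280.73888260840675 205.41672247294736
[[-0.004 -0.999  0.036  0.42 ]
 [-1.     0.004  0.004 -0.097]
 [-0.004 -0.036 -0.999  1.624]
 [ 0.     0.     0.     1.   ]]
```

View pics/scene0.png

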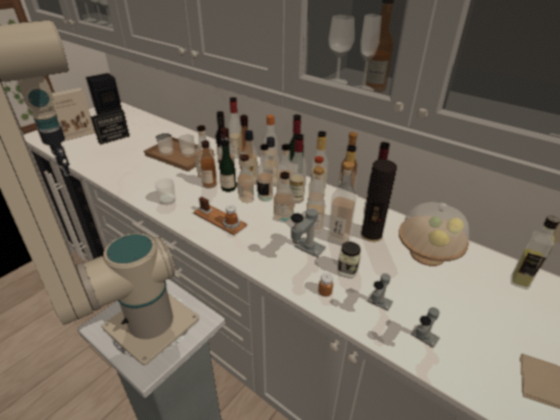

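View pics/top0.png

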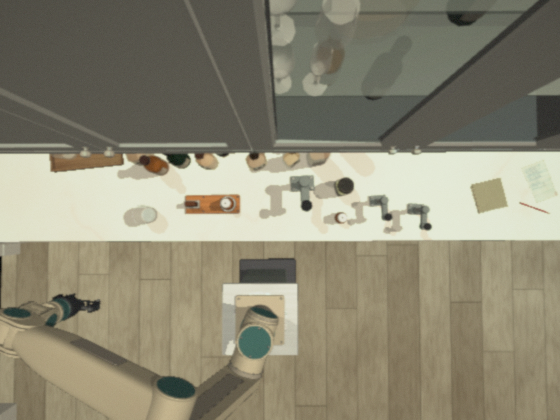

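The scene view shows the carriage at about (220,217), with the amber jar at (231,215). The top view has the jar cap at (226,204) and the grip at (192,204). There are three press look-alikes, given as top / scene pixels: A (305,190)/(305,235), B (380,207)/(380,290), C (420,215)/(428,325). A is the largest, so I choose it. There are two amber jars: the one on the board, top (226,204), and a loose one at (341,217), which is finished_jar. I'll check both choices in a close crop.

```bash
python3 - <<'E'
import cv2,numpy as np
t=cv2.imread("pics/top0.png")[165:245,175:355]; s=cv2.imread("pics/scene0.png")[180:270,180:340]
a=cv2.resize(t,None,fx=4,fy=4,interpolation=cv2.INTER_CUBIC)[:, :720]; b=cv2.resize(s,(480,270),interpolation=cv2.INTER_CUBIC)
c=np.zeros((595,720,3),np.uint8); c[:320]=a; c[325:595,:480]=b
cv2.imwrite("pics/c1.png",c)
E
```

```text
(no output)
```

View pics/c1.png

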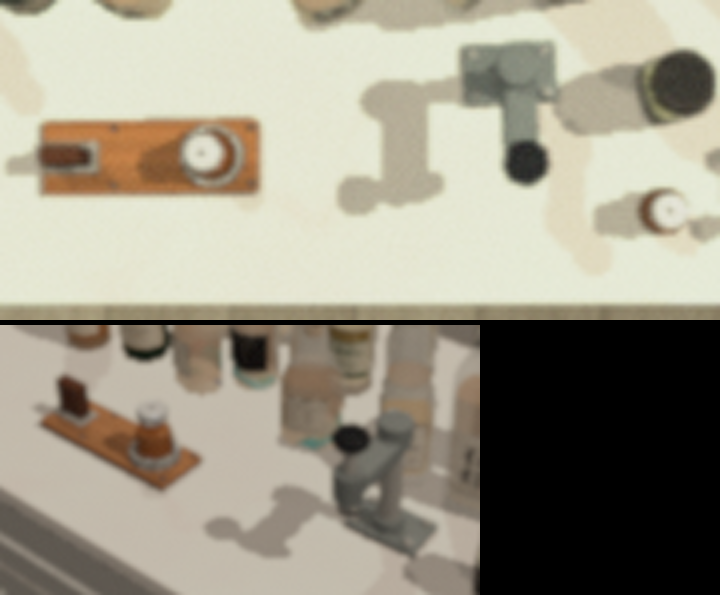

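The crop confirms the choice. In the top view the carriage has its grip at about (191,204) and its cap at (226,203). The large press has its black knob at about (306,205) and its foot at about (302,184). The loose finished jar is at (341,217). Next I measure these.

```bash
cat > h.py <<'E'
from rig import r
import cv2,numpy as np
def ray(n,uv,z):
    i=r.camera_info(n); P=np.array(i['pose'])
    d=P[:3,:3]@[(uv[0]-i['cx'])/i['fx'],(uv[1]-i['cy'])/i['fy'],1]
    return P[:3,3]+d*(z-P[2,3])/d[2]
def proj(n,p):
    i=r.camera_info(n); P=np.array(i['pose']); q=P[:3,:3].T@(np.array(p)-P[:3,3])
    return np.array([i['fx']*q[0]/q[2]+i['cx'],i['fy']*q[1]/q[2]+i['cy']])
def blob(mask,box,pick=None):
    m=np.zeros_like(mask);x0,y0,x1,y1=box;m[y0:y1,x0:x1]=mask[y0:y1,x0:x1]
    n,l,s,c=cv2.connectedComponentsWithStats(m); k=1+np.argmax(s[1:,4]); return (l==k).astype(np.uint8),c[k],s[k]
E
python3 - <<'E'
from h import *
t=cv2.imread("pics/top0.png"); hsv=cv2.cvtColor(t,cv2.COLOR_BGR2HSV)
sat=cv2.inRange(hsv,(0,110,60),(25,255,255))
m,c,s=blob(sat,(175,185,250,220))
pts=cv2.findContours(m,0,2)[0]; hull=cv2.convexHull(np.vstack(pts)); rect=cv2.minAreaRect(hull)
print("board",rect,np.round([ray("top",p,.014) for p in cv2.boxPoints(rect)],4).tolist())
print("board centre",ray("top",rect[0],.014))
dark=cv2.inRange(cv2.cvtColor(t,cv2.COLOR_BGR2GRAY),0,60)
m,c,s=blob(dark,(290,195,320,215)); print("knob",c,s,ray("top",c,.213))
g=cv2.inRange(hsv,(0,60,0),(20,255,90)); m,c,s=blob(g,(180,195,200,212)); print("grip",c,s,ray("top",c,.07))
w=cv2.inRange(cv2.cvtColor(t,cv2.COLOR_BGR2GRAY),170,255); m,c,s=blob(w,(215,193,236,214)); print("cap",c,s,ray("top",c,.092))
for uv in((341.5,217.5),(340,216)): print("fin",ray("top",uv,.07))
print("foot corners",[ray("top",(175+a/4,165+b/4),.01)[:2].round(3) for a,b in((460,44),(555,42),(555,104),(460,106))])
S=cv2.imread("pics/scene0.png"); d=cv2.inRange(cv2.cvtColor(S,cv2.COLOR_BGR2GRAY),0,45)
m,c,s=blob(d,(286,208,308,230)); print("knob scene",c,s,ray("scene",c,.205))
d=cv2.inRange(cv2.cvtColor(S,cv2.COLOR_BGR2GRAY),150,255)
print("cap scene",ray("scene",(180+153/3,180+(408-325)/3),.092))
E
```

```text
board ((206.0, 203.5), (17.0, 40.0), 90.0) [[0.5246, 0.3104, 0.014], [0.5238, 0.141, 0.014], [0.4519, 0.1409, 0.014], [0.4526, 0.31, 0.014]]
board centre [0.48819774 0.22555341 0.014     ]
knob [306.15384615 204.95384615] [302 201   9   9  65] [ 0.47287544 -0.18533244  0.213     ]
grip [192.82352941 204.76470588] [189 203   8   4  17] [0.48089271 0.26813602 0.07      ]
cap [225.11290323 202.59677419] [221 199   9   8  62] [0.48822416 0.13297364 0.092     ]
fin [ 0.42651652 -0.33775804  0.07      ]
fin [ 0.43264325 -0.33171623  0.07      ]
foot corners [array([ 0.604, -0.13 ]), array([ 0.605, -0.231]), array([ 0.539, -0.231]), array([ 0.538, -0.13 ])]
knob scene [296.64285714 217.77142857] [292 214  11   9  70] [ 0.47209243 -0.187096    0.205     ]
cap scene [0.48935152 0.12974545 0.092     ]
```

>>> drive_tool:
  targets:
    - {"linear": [-5.1, -3.1, 1.2], "rotation": [0, 0, 0.168], "hand": 8}
    - {"linear": [-10.3, -6.1, 2.5], "rotation": [0, 0, 0.337], "hand": 8}
    - {"linear": [-15.4, -9.2, 3.7], "rotation": [0, 0, 0.505], "hand": 8}
    - {"linear": [-20.6, -12.3, 5], "rotation": [0, 0, 0.674], "hand": 8}
    - {"linear": [-25.7, -15.3, 6.2], "rotation": [0, 0, 0.842], "hand": 8}
    - {"linear": [-30.8, -18.4, 7.5], "rotation": [0, 0, 1.01], "hand": 8}
    - {"linear": [-36, -21.4, 8.7], "rotation": [0, 0, 1.18], "hand": 8}
    - {"linear": [-41.1, -24.5, 10], "rotation": [0, 0, 1.347], "hand": 6}
  newtons: 60

```text
t: 1.1
tool_pos: [0.4859, 0.2782, 0.1557]
tool_rot: [-0.0, 0.709, 0.705, 0.0]
contact_force: [0.2, 1.2, 0.5]
width: 0.0638
finger_force: 0.0
```

```bash
cat > look.py <<'E'
from h import *
import sys
from scipy.spatial.transform import Rotation as R
o=r.observe(); q=o['tool_rot']; M=R.from_quat([q[1],q[2],q[3],q[0]]).as_matrix()
print(o['t'],o['tool_pos'].round(4),M.round(3).tolist(),o['contact_force'].round(1),o['width'])
for n in("top","scene"): cv2.imwrite(f"pics/{n}_{sys.argv[1]}.png",r.camera(n))
E
python3 look.py 1; python3 - <<'E'
from h import *
t=cv2.imread("pics/top_1.png")[165:245,155:355]; s=cv2.imread("pics/scene_1.png")[160:270,160:340]
c=np.zeros((600,800,3),np.uint8);c[:320]=cv2.resize(t,None,fx=4,fy=4,interpolation=2)
c[325:600,:450]=cv2.resize(s,(450,275),interpolation=2);cv2.imwrite("pics/c2.png",c)
E
```

```text
1.1 [0.4859 0.2782 0.1557] [[0.005, 1.0, -0.0], [1.0, -0.005, 0.0], [0.0, -0.0, -1.0]] [0.2 1.2 0.5] 0.06382284117141504
```

View pics/c2.png

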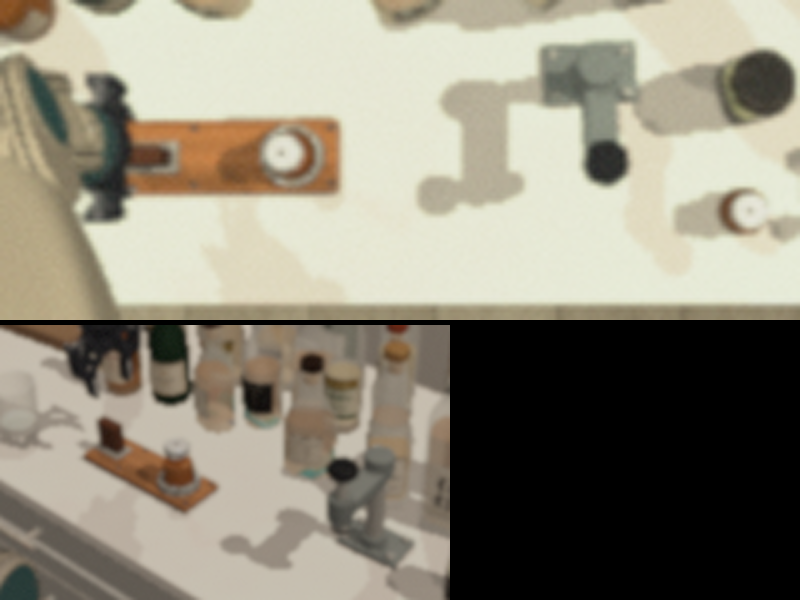

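The top crop shows the gripper over the grip block at about (185,204) with the carriage untouched. The scene crop agrees. I now lower straight down and close.

>>> drive_tool:
  targets:
    - {"linear": [0, -0.1, 4], "rotation": [0, 0, 0], "hand": 6}
    - {"linear": [0, -0.1, 8], "rotation": [0, 0, 0], "hand": 6}
    - {"linear": [0, -0.1, 10], "rotation": [0, 0, 0], "hand": 6}
    - {"linear": [0, -0.1, 10], "rotation": [0, 0, 0], "hand": 4}
    - {"linear": [0, -0.1, 10], "rotation": [0, 0, 0], "hand": 1}
    - {"linear": [0, -0.1, 10], "rotation": [0, 0, 0], "hand": 1}
    - {"linear": [0, -0.1, 10], "rotation": [0, 0, 0], "hand": 1}
    - {"linear": [0, -0.1, 10], "rotation": [0, 0, 0], "hand": 1}
  newtons: 60

```text
t: 2.2
tool_pos: [0.4848, 0.2806, 0.0575]
tool_rot: [0.0, 0.707, 0.708, 0.001]
contact_force: [-0.4, 2.4, 2.7]
width: 0.0211
finger_force: 59.7
```

```bash
python3 look.py 2; python3 - <<'E'
from h import *
for n in(0,2):
    t=cv2.imread(f"pics/top_{n}.png" if n else "pics/top0.png"); g=cv2.cvtColor(t,cv2.COLOR_BGR2GRAY)
    m,c,s=blob(cv2.inRange(g,170,255),(215,193,236,214)); print("cap",c,s,ray("top",c,.092))
    hs=cv2.cvtColor(t,cv2.COLOR_BGR2HSV); b=cv2.inRange(hs,(0,110,60),(25,255,255))[:,205:240]
    ys=[(205+x,np.where(b[190:218,x])[0].min()+190,np.where(b[190:218,x])[0].max()+190) for x in range(0,34,4) if b[190:218,x].any()]; print([tuple(map(int,y)) for y in ys])
E
```

```text
2.2 [0.4848 0.2806 0.0575] [[-0.001, 1.0, 0.002], [1.0, 0.001, 0.002], [0.002, 0.002, -1.0]] [-0.4  2.4  2.7] 0.02111433244542951
cap [225.11290323 202.59677419] [221 199   9   8  62] [0.48822416 0.13297364 0.092     ]
[(205, 196, 212), (209, 196, 212), (213, 195, 212), (217, 195, 212), (221, 195, 212), (225, 212, 212), (229, 207, 212), (233, 195, 212), (237, 195, 212)]
cap [225.26865672 202.86567164] [221 199  10   9  67] [0.48713878 0.13234524 0.092     ]
[(205, 196, 213), (209, 196, 212), (213, 196, 212), (217, 196, 212), (221, 196, 212), (225, 212, 212), (229, 207, 209), (233, 196, 212), (237, 196, 212)]
```

>>> drive_tool:
  targets:
    - {"linear": [-1, 0, 0], "rotation": [0, 0, 0], "hand": 1}
    - {"linear": [-3, -0.1, 0], "rotation": [0, 0, 0], "hand": 1}
    - {"linear": [-5.5, -0.2, 0], "rotation": [0, 0, 0], "hand": 1}
    - {"linear": [-8, -0.4, 0], "rotation": [0, 0, 0], "hand": 1}
    - {"linear": [-10.5, -0.5, 0], "rotation": [0, 0, 0], "hand": 1}
    - {"linear": [-13, -0.6, 0], "rotation": [0, 0, 0], "hand": 1}
    - {"linear": [-15.5, -0.7, 0], "rotation": [0, 0, 0], "hand": 1}
    - {"linear": [-18, -0.8, 0], "rotation": [0, 0, 0], "hand": 1}

```text
t: 3.3
tool_pos: [0.477, 0.1004, 0.0574]
tool_rot: [-0.001, 0.707, 0.708, 0.002]
contact_force: [0.6, 6.1, 6.7]
width: 0.0212
finger_force: 59.7
```

>>> drive_tool:
  targets:
    - {"linear": [-2.5, -0.2, 0], "rotation": [0, 0, 0], "hand": 1}
    - {"linear": [-5, -0.3, 0], "rotation": [0, 0, 0], "hand": 1}
    - {"linear": [-7.5, -0.4, 0], "rotation": [0, 0, 0], "hand": 1}
    - {"linear": [-9.5, -0.5, 0], "rotation": [0, 0, 0], "hand": 1}
    - {"linear": [-11, -0.6, 0], "rotation": [0, 0, 0], "hand": 1}
    - {"linear": [-12, -0.65, 0], "rotation": [0, 0, 0], "hand": 1}
    - {"linear": [-12.5, -0.65, 0], "rotation": [0, 0, 0], "hand": 1}
    - {"linear": [-12.5, -0.65, 0], "rotation": [0, 0, 0], "hand": 1}

```text
t: 4.3
tool_pos: [0.4703, -0.0246, 0.0574]
tool_rot: [-0.0, 0.707, 0.707, 0.002]
contact_force: [-1.1, 4.9, 9.2]
width: 0.0212
finger_force: 60.2
```

```bash
python3 look.py 3; python3 - <<'E'
from h import *
t=cv2.imread("pics/top_3.png"); s=cv2.imread("pics/scene_3.png")
c=np.zeros((600,800,3),np.uint8);c[:300,:700]=cv2.resize(t[175:225,230:347],(700,300),interpolation=2)
c[300:600,:500]=cv2.resize(s[190:265,230:355],(500,300),interpolation=2);cv2.imwrite("pics/c3.png",c)
g=cv2.cvtColor(t,cv2.COLOR_BGR2GRAY)
m,c,_=blob(cv2.inRange(g,170,255),(285,193,304,214)); print("cap",c,_,ray("top",c,.092))
E
```

```text
4.3 [ 0.4703 -0.0246  0.0574] [[-0.001, 1.0, 0.002], [1.0, 0.001, 0.003], [0.003, 0.002, -1.0]] [-1.1  4.9  9.2] 0.021205399894907818
cap [292.31111111 195.33333333] [285 193  16   6  90] [ 0.51634384 -0.13747915  0.092     ]
```

View pics/c3.png

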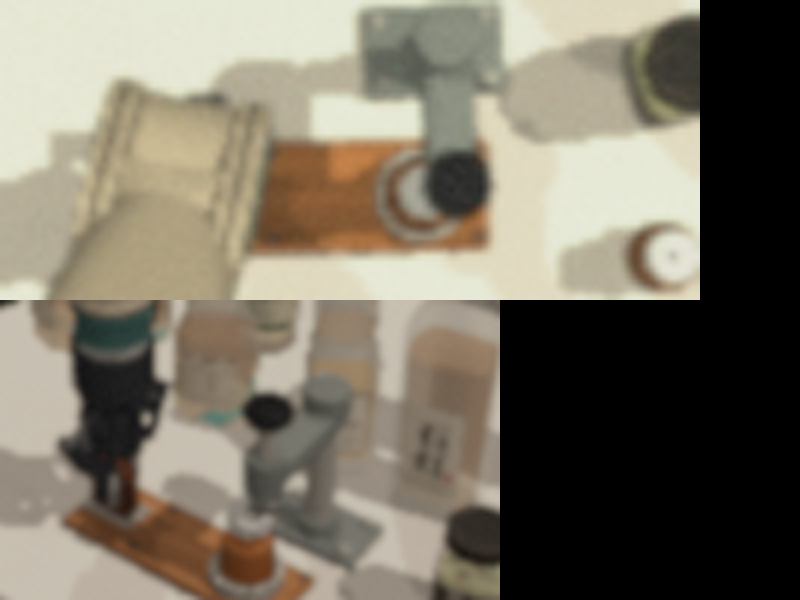

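The top crop shows the board's far edge at u≈311.7, its side edges at v≈198.7 and 216.7, and the cap still left of the knob. In the scene crop the cap is at u≈292 and the knob at u≈297, so there is about 1 cm left to go. I'll measure the edges to sub-pixel.

```bash
cat > m.py <<'E'
from h import *
import sys
t=cv2.imread(sys.argv[1]).astype(float); u0,u1=int(sys.argv[2]),int(sys.argv[3]); ve=int(sys.argv[4])
b=t[:,:,0]  # blue: board dark, worktop bright
def edge(p,mid): # subpixel crossing
    k=[i for i in range(len(p)-1) if (p[i]-mid)*(p[i+1]-mid)<=0]
    return [i+(mid-p[i])/(p[i+1]-p[i]) for i in k]
def mid(p): return (np.percentile(p,90)+np.percentile(p,10))/2
for nm,a,z in(("upper",190,205),("lower",207,222)): 
    L=[]
    for u in range(u0,u1):
        p=b[a:z,u]; e=edge(p,mid(p)); 
        if e: L.append((u,a+(e[-1] if nm=="lower" else e[0])))
    L=np.array(L); w=[ray("top",x,.014) for x in L]; print(nm,np.median(L[:,1]).round(2),"fit",np.polyfit(L[:,0],L[:,1],1).round(3),np.median(w,0).round(4))
E_=[]
for v in range(ve,ve+4):
    p=b[v,305:322] if u0>240 else b[v,232:248]; e=edge(p,mid(p)); E_.append((305 if u0>240 else 232)+e[-1])
print("end",np.round(E_,2),ray("top",(np.median(E_),ve+1.5),.014).round(4))
E
python3 m.py pics/top0.png 200 216 208; python3 m.py pics/top_2.png 200 216 208; python3 m.py pics/top_3.png 276 286 211
python3 - <<'E'
from h import *
for n,z in(("top0",0),("top_3",0)):
    g=255-cv2.cvtColor(cv2.imread(f"pics/{n}.png"),cv2.COLOR_BGR2GRAY).astype(float)
    print(n,ray("top",blob(cv2.inRange(255-g,0,60),(297,195,320,215))[1],.213))
s=cv2.imread("pics/scene_3.png")
for z in(.213,.104,.092): print(z,proj("scene",(.4727,-.1855,z)))
print(proj("scene",(.4725,-.173,.092)))
E
```

```text
upper 194.67 fit [-1.80000e-02  1.98348e+02] [0.5256 0.2193 0.014 ]
lower 213.24 fit [-7.00000e-03  2.14727e+02] [0.447  0.2191 0.014 ]
end [239.53 239.53 239.44 239.45] [0.4622 0.0839 0.014 ]
upper 194.87 fit [-1.40000e-02  1.97862e+02] [0.5246 0.2193 0.014 ]
lower 213.54 fit [-4.60000e-02  2.23027e+02] [0.4457 0.2191 0.014 ]
end [239.54 239.47 239.49 239.51] [0.4622 0.0838 0.014 ]
upper 198.07 fit [1.60000e-02 1.93472e+02] [ 0.5099 -0.0896  0.014 ]
lower 216.78 fit [-2.50000e-02  2.23637e+02] [ 0.4308 -0.0892  0.014 ]
end [311.05 311.18 311.27 311.3 ] [ 0.4483 -0.219   0.014 ]
top0 [ 0.47287544 -0.18533244  0.213     ]
top_3 [ 0.47195493 -0.18505732  0.213     ]
0.213 [296.43222058 215.51207677]
0.104 [295.3894221  241.28741416]
0.092 [295.28081764 243.97184125]
[292.27808135 242.49120069]
```

Board edges put the jar axis at (0.4704, -0.171). The cap-to-end distances agree with the start, and the end position matches the TCP shift. The knob axis is at about (0.4725, -0.1857), and the scene view agrees. The remaining shift is -15 mm in y and +2 mm in x.

>>> drive_tool:
  targets:
    - {"linear": [-0.4, 0.05, 0], "rotation": [0, 0, 0], "hand": 1}
    - {"linear": [-0.8, 0.1, 0], "rotation": [0, 0, 0], "hand": 1}
    - {"linear": [-1.2, 0.2, 0], "rotation": [0, 0, 0], "hand": 1}
    - {"linear": [-1.5, 0.2, 0], "rotation": [0, 0, 0], "hand": 1}
    - {"linear": [-1.5, 0.2, 0], "rotation": [0, 0, 0], "hand": 1}
    - {"linear": [-1.5, 0.2, 0], "rotation": [0, 0, 0], "hand": 1}
    - {"linear": [-1.5, 0.2, 0], "rotation": [0, 0, 0], "hand": 1}
    - {"linear": [-1.5, 0.2, 0], "rotation": [0, 0, 0], "hand": 1}

```text
t: 5.4
tool_pos: [0.472, -0.0388, 0.0574]
tool_rot: [-0.001, 0.707, 0.708, 0.002]
contact_force: [-0.1, 7.3, 9.6]
width: 0.0219
finger_force: 60.4
```

```bash
python3 look.py 4; python3 m.py pics/top_4.png 280 289 211; python3 - <<'E'
from h import *
s=cv2.imread("pics/scene_4.png")
cv2.imwrite("pics/c4.png",cv2.resize(s[205:265,260:340],(800,600),interpolation=2))
E
```

```text
5.4 [ 0.472  -0.0388  0.0574] [[-0.002, 1.0, 0.001], [1.0, 0.002, 0.004], [0.004, 0.001, -1.0]] [-0.1  7.3  9.6] 0.021870511924333397
upper 197.69 fit [1.90000e-02 1.92241e+02] [ 0.5113 -0.1044  0.014 ]
lower 216.07 fit [4.00000e-03 2.14888e+02] [ 0.4338 -0.104   0.014 ]
end [314.38 314.47 314.46 314.44] [ 0.4483 -0.2326  0.014 ]
```

View pics/c4.png

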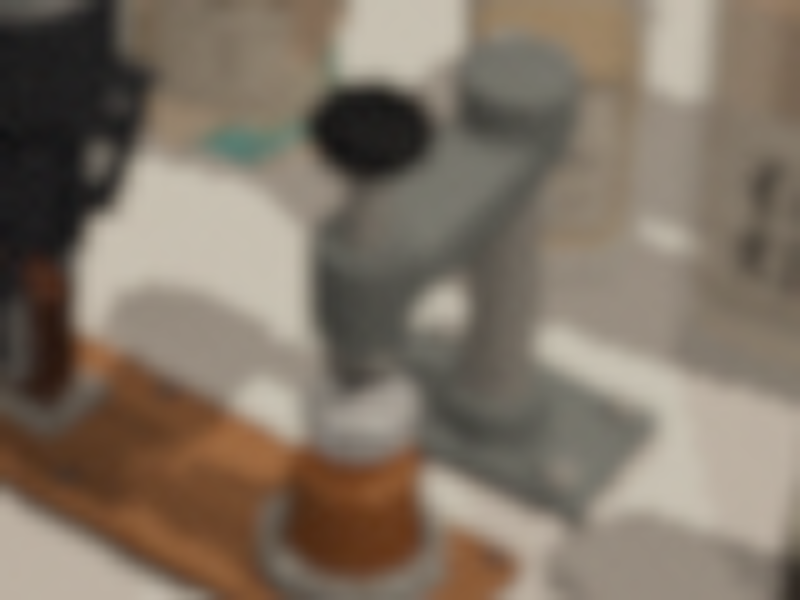

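In the scene crop the knob is at u≈297.1 and the cap at u≈296.6, so the cap sits under the plunger to within about 1–2 mm. The top edges give the jar at (0.4725, -0.1846), which agrees. Next I release and rise.

>>> drive_tool:
  targets:
    - {"linear": [0, 0, 0], "rotation": [0, 0, 0], "hand": 3}
    - {"linear": [0, 0, 0], "rotation": [0, 0, 0], "hand": 5}
    - {"linear": [0, 0, 0], "rotation": [0, 0, 0], "hand": 5.5}
    - {"linear": [0, 0, -3], "rotation": [0, 0, 0], "hand": 5.5}
    - {"linear": [0, 0, -8], "rotation": [0, 0, 0], "hand": 5.5}
    - {"linear": [0, 0, -13], "rotation": [0, 0, 0], "hand": 5.5}
    - {"linear": [0, 0, -18], "rotation": [0, 0, 0], "hand": 3}
    - {"linear": [0, 0, -21], "rotation": [0, 0, 0], "hand": 0}
  newtons: 60

```text
t: 6.5
tool_pos: [0.4724, -0.0406, 0.269]
tool_rot: [0.002, 0.707, 0.707, 0.001]
contact_force: [1.0, 1.0, -0.5]
width: 0.0195
finger_force: 0.0
```

```bash
python3 look.py 5; python3 m.py pics/top_5.png 280 289 211; python3 - <<'E'
from h import *
c=[ray("top",blob(cv2.inRange(cv2.cvtColor(cv2.imread(f"pics/{n}.png"),cv2.COLOR_BGR2GRAY),0,60),(297,195,320,215))[1],.213) for n in("top_4","top_5")]; print(c)
t=cv2.imread("pics/top_5.png")[175:225,230:347];s=cv2.imread("pics/scene_5.png")[190:265,230:355]
o=np.zeros((600,700,3),np.uint8);o[:300]=cv2.resize(t,(700,300),interpolation=2);o[300:,:500]=cv2.resize(s,(500,300),interpolation=2);cv2.imwrite("pics/c5.png",o)
E
```

```text
6.5 [ 0.4724 -0.0406  0.269 ] [[-0.001, 1.0, 0.003], [1.0, 0.001, -0.001], [-0.001, 0.003, -1.0]] [ 1.   1.  -0.5] 0.019526634941357996
upper 197.68 fit [-7.00000e-03  1.99632e+02] [ 0.5114 -0.1044  0.014 ]
lower 216.21 fit [  0.    216.099] [ 0.4331 -0.104   0.014 ]
end [314.4  314.48 314.47 314.45] [ 0.4483 -0.2326  0.014 ]
[array([ 0.47140848, -0.18470579,  0.213     ]), array([ 0.47152106, -0.18446995,  0.213     ])]
```

View pics/c5.png

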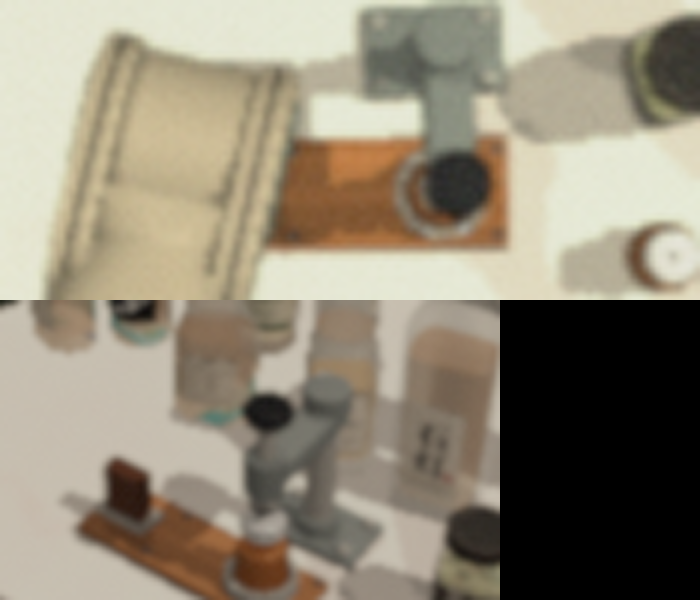

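The carriage stayed in place after release: jar at (0.472, -0.1846), knob at (0.472, -0.185). I move over the knob with the fingers shut, then press.

>>> drive_tool:
  targets:
    - {"linear": [-2.5, 0, 0], "rotation": [0, 0, 0], "hand": 0}
    - {"linear": [-6, 0, 0], "rotation": [0, 0, 0], "hand": 0}
    - {"linear": [-10, 0, 0], "rotation": [0, 0, 0], "hand": 0}
    - {"linear": [-13, 0, 0], "rotation": [0, 0, 0], "hand": 0}
    - {"linear": [-14.4, 0, 0], "rotation": [0, 0, 0], "hand": 0}
    - {"linear": [-14.4, 0, 0], "rotation": [0, 0, 0], "hand": 0}
    - {"linear": [-14.4, 0, 1.5], "rotation": [0, 0, 0], "hand": 0}
    - {"linear": [-14.4, 0, 2.5], "rotation": [0, 0, 0], "hand": 0}

```text
t: 7.6
tool_pos: [0.4711, -0.1829, 0.2397]
tool_rot: [-0.001, 0.706, 0.708, -0.0]
contact_force: [-0.1, 0.1, -0.2]
width: 0.0002
finger_force: 0.0
```

>>> drive_tool:
  targets:
    - {"linear": [0, 0, 0.2], "rotation": [0, 0, 0], "hand": 0}
    - {"linear": [0, 0, 0.4], "rotation": [0, 0, 0], "hand": 0}
    - {"linear": [0, 0, 0.6], "rotation": [0, 0, 0], "hand": 0}
    - {"linear": [0, 0, 0.8], "rotation": [0, 0, 0], "hand": 0}
    - {"linear": [0, 0, 1.0], "rotation": [0, 0, 0], "hand": 0}
    - {"linear": [0, 0, 1.2], "rotation": [0, 0, 0], "hand": 0}
    - {"linear": [0, 0, 1.4], "rotation": [0, 0, 0], "hand": 0}
    - {"linear": [0, 0, 1.4], "rotation": [0, 0, 0], "hand": 0}

```text
t: 8.6
tool_pos: [0.472, -0.1842, 0.2273]
tool_rot: [0.0, 0.707, 0.707, 0.0]
contact_force: [0.5, 1.3, 1.9]
width: -0.0001
finger_force: 1.0
```

>>> drive_tool:
  targets:
    - {"linear": [0, 0, 0.2], "rotation": [0, 0, 0], "hand": 0}
    - {"linear": [0, 0, 0.4], "rotation": [0, 0, 0], "hand": 0}
    - {"linear": [0, 0, 0.6], "rotation": [0, 0, 0], "hand": 0}
    - {"linear": [0, 0, 0.8], "rotation": [0, 0, 0], "hand": 0}
    - {"linear": [0, 0, 1.0], "rotation": [0, 0, 0], "hand": 0}
    - {"linear": [0, 0, 1.1], "rotation": [0, 0, 0], "hand": 0}
    - {"linear": [0, 0, 1.1], "rotation": [0, 0, 0], "hand": 0}
    - {"linear": [0, 0, 1.1], "rotation": [0, 0, 0], "hand": 0}

```text
t: 9.6
tool_pos: [0.4721, -0.1843, 0.2179]
tool_rot: [0.001, 0.707, 0.707, 0.0]
contact_force: [-2.5, 3.6, 11.3]
width: -0.0002
finger_force: 5.6
```

>>> drive_tool:
  targets:
    - {"linear": [0, 0, 0.05], "rotation": [0, 0, 0], "hand": 0}
    - {"linear": [0, 0, 0.1], "rotation": [0, 0, 0], "hand": 0}
    - {"linear": [0, 0, 0.15], "rotation": [0, 0, 0], "hand": 0}
    - {"linear": [0, 0, 0.15], "rotation": [0, 0, 0], "hand": 0}
    - {"linear": [0, 0, 0.15], "rotation": [0, 0, 0], "hand": 0}
    - {"linear": [0, 0, 0.15], "rotation": [0, 0, 0], "hand": 0}
    - {"linear": [0, 0, 0.15], "rotation": [0, 0, 0], "hand": 0}
    - {"linear": [0, 0, 0.15], "rotation": [0, 0, 0], "hand": 0}

```text
t: 10.6
tool_pos: [0.4721, -0.1844, 0.2179]
tool_rot: [0.001, 0.707, 0.707, 0.0]
contact_force: [-5.2, 4.3, 16.8]
width: -0.0004
finger_force: 9.1
```

```bash
python3 look.py 6; python3 - <<'E'
from h import *
s=cv2.imread("pics/scene_6.png")
cv2.imwrite("pics/c6.png",cv2.resize(s[190:265,250:350],(800,600),interpolation=2))
E
```

```text
10.6 [ 0.4721 -0.1844  0.2179] [[-0.001, 1.0, 0.002], [1.0, 0.001, -0.001], [-0.001, 0.002, -1.0]] [-5.2  4.3 16.8] -0.0003764438014314019
```

View pics/c6.png

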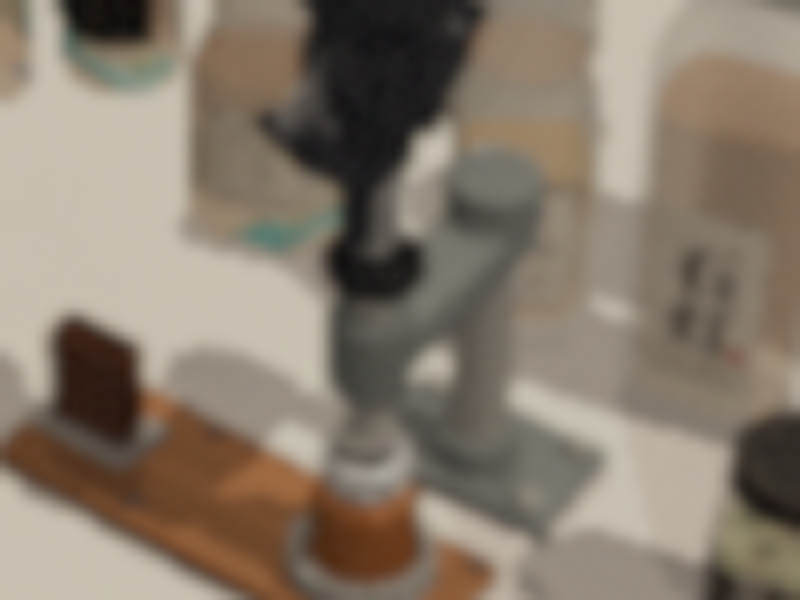

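The crop shows the plunger's disc resting centred on the lowered cap at about crop (372,450), with the fingertips on the knob at crop (378,268). Knob travel is 20.1 mm, which matches the home cap, and it does not move as the force rises to 17 N. I hand in.

```bash
python3 -c "
from rig import r
print(r.finish_job())"
```

```text
the job is handed in; nothing more can be done
None
```

The carriage was slid under the large press, the cap pushed home by the plunger (20.1 mm of knob travel), and the job handed in with the knob held down at about 17 N; the other jars and tumbler were not touched.

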